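# Scrub out the tall beaker with the bottle brush

### The arm

A 6-joint arm with a two-finger parallel gripper is mounted at the origin on a cart in front of the work surface, level with it; the furniture and walls round the work are solid. World frame = base frame: x ahead of the robot, y to its left, z up, the work surface at z = 0. Lengths are in m, angles in rad, forces in N, time in s.
With the tool pointing down it reaches from about 0.35 to 0.775 m from the base axis. Payload 5.5 kg.
Tool frame: the origin (TCP) lies at the very end of the fingers, on their centre line; the grasp point (between the pads) lies 19 mm behind it (grip_point_offset is the distance from the TCP to the grasp point, in m); z points along the fingers, y is the direction in which the jaws open and shut (so a half turn about z gives the same grasp; the last joint's range is limited). The gripper opens to 85 mm and grips with 20 to 120 N. Pads are 22 mm wide; open, the fingers measure 114 mm over their backs; the gripper's body (76 mm by 85 mm) begins 54 mm behind the grasp point. The pads swing forward as they close: fully open they stand 13 mm farther back than shut.
Start: joints at [1.032, 0.313, 0.046, 1.304, 0, 1.431], TCP at [0.223, 0.53, 0.231] pointing down, gripper open.
Joint ranges: [-2.76, 2.76], [-0.86, 1.69], [-1.03, 1.26], [-2.2, 2.34], [-1.47, 1.5], [-3.14, 3.14]. Speed limits (rad/s): [2.57, 2.57, 3.14, 3.14, 3.14, 3.14].

### API

Orientations are given as a unit quaternion [w, x, y, z].
In Python, from workcell import * gives the robot as it stands.
- The arm moves only by the shell command python3 -m crank 'ROWS' [OPENING] [FORCE]. ROWS is a JSON object of lists of equal length, an entry for each row: "travel": the shift along the tool's x, y, z in units of 40 mm (1.0 is 40 mm), a list of three; "turn": the turn about the tool's z in rad. In form: {"travel": [[x, y, z], ...], "turn": [turn, ...]}. A call has 1 to 5 rows; each row is the pose to reach, as a shift and turn from the pose commanded when the call began, along the tool's axes at that moment; what a row does not reach only later rows make up. A row lasts 1/12 s, in which the tool goes at most 41.7 mm and 7.16 degrees, less where a joint would pass 70% of its speed; a pose out of reach is approached as far as the arm can. A call with a gripper value outside its range is refused whole. OPENING is the finger opening in mm, from 0 to 85.4, set as the call begins (- or left out, the last holds). The fingers move at their own pace and stop on an object; FORCE is the grip in N (left out, the last holds). Time passes only in rows, so rows that repeat a pose let the fingers close. It gives the time, the measured TCP pose, the force and the opening at its end, in the units of the state.
- get_state(): the state, without advancing time (a new reading comes with each control period).
- read_camera(name): name is "scene" or "top" or "wrist"; returns a dict with "image" (400x640x3 uint8, red, green, blue), "K" (3x3 intrinsics, pixels), "R" (3x3) and "t" (3): a world point X has camera coordinates R X + t. Camera axes: x right, y down, z forward; pixel columns grow to the right and rows downward; lengths in m; the calibration is good to about 2 mm. A picture is of the moment at which its call begins. There is no depth.
- hand_in(): hands the job in, once; it reports no verdict.
The state is a dict: "clock": time; "joint_pos": joint angles; "qvel": joint speeds; "tau": joint torques, N m; "tcp_pos": TCP position; "orientation": TCP orientation; "wrist_force": force on the tool from outside, world axes, zero at the start; "ft_torque": the same for the moment, N m; "finger_gap": finger opening in m.
Only numpy, scipy, OpenCV 4.12 (cv2) and the standard library are available. Lean on these libraries where they do the work, as an engineer would, in place of code of your own. Each camera call takes 0.05 s, during which the arm holds its last target. There are 200 camera calls.

### The job

Take the long bottle brush out of its stand and scrub the inside of the taller of the two steel beakers: push the brush down to the bottom, draw it up until its tip is near the rim, then push it down to the bottom once more. Then stand the brush upright in its stand again and let go. Keep the tall beaker standing where it is, and leave the shorter one alone.

Things in the scene. Friction and masses are not known exactly. Their poses are not given: they have to be found in the camera images.
- brush_handle (a point): Middle of the bottle brush's handle, the place to grip. The brush (195 mm long, about 80 g) stands upright, bristles down, in its stand. Handle: round grey bar, 18 mm thick, 35 mm above and below this point. Then 60 mm of thin wire, then the white bristle head, 38 mm in diameter, 65 mm long, end flat; treat it as rigid. z points from the bristles to the handle.
- brush_tip (a point): Centre of the flat lower end of the bristle head, on the brush's axis, 160 mm below the middle of the handle.
- stand_in (a point): Centre of the inner floor of the brush stand, 14 mm above the worktop: a plain pale plastic open cup of 60 mm inner diameter (walls 4 mm), its rim 48 mm above this point, on a round grey foot of 92 mm diameter. The stand does not move. z is up. The flat end of the brush rests on this floor, and the brush stays upright there by itself.
- tall_beaker_in (a point): Centre of the inner floor, 5 mm above the worktop, of the taller steel beaker: round, open on top, 110 mm high, rim 105 mm above this point, inner diameter 68 mm (walls 3 mm, 79 mm over the rolled rim), 300 g, loose on the worktop. z is up.
- short_beaker_in (a point): Centre of the inner floor, 5 mm above the worktop, of the shorter steel beaker: the same width and shape but only 62 mm high, 200 g, loose on the worktop. The two beakers may have changed places.
There are look-alikes about, which are no part of the job. Leave any yellow look-alike of the part that bears stand_in alone.

How it is judged:
By the outcome, as a careful person would: the job done as asked, in the order asked, and still so for the second after the job is handed in, with the robot touching nothing.
It also fails if it takes over 64 s, if anything falls off the work surface, if the arm or the gripper's body presses on something with over 40 N, if the wrist force passes 120 N, or if a joint passes its speed limit or range.

## Working session

There is one attempt and no reset: what is moved stays moved. The work goes in short steps, Python scripts to look and compute and a shell command to move; the robot and the scene stay as the last step left them, time stands still between calls to the robot, and variables do not carry over. Pictures are saved under pics/ and viewed, about 8 in all and at most 12, crops included, and the job is handed in when it is done.

```bash
mkdir -p pics; python3 - <<'E'
from workcell import *
import cv2,pickle
d={}
for n in("scene","top"):
    c=read_camera(n);d[n]=c;cv2.imwrite(f"pics/{n}0.png",c["image"][:,:,::-1])
    print(n,c["K"].tolist(),(-c["R"].T@c["t"]).round(3))
pickle.dump(d,open("c0.pkl","wb"))
print(get_state())
E
```

```text
scene [[430.7877589593998, 0.0, 325.51738213764173], [0.0, 430.7877589593998, 196.7232391192932], [0.0, 0.0, 1.0]] [-0.036 -0.755  0.915]
top [[450.8133518613747, 0.0, 320.34197163178897], [0.0, 450.8133518613747, 195.933942132828], [0.0, 0.0, 1.0]] [ 0.202 -0.023  1.36 ]
{'clock': 0.1, 'joint_pos': array([ 1.03240813e+00,  3.13927947e-01,  4.51147053e-02,  1.30361245e+00,
       -1.83808914e-05,  1.43118814e+00]), 'qvel': array([-7.17970986e-04, -2.55473501e-03,  3.02606995e-03, -9.86154939e-05,
        5.63609754e-04, -7.37123892e-04]), 'tau': array([ 2.95284954e-03, -4.81725776e+01,  2.99242812e+01,  1.27158011e-02,
       -1.57478144e-04,  2.11265740e-05]), 'tcp_pos': array([0.22305439, 0.52948463, 0.23050559]), 'orientation': array([-2.62249372e-04,  1.98071386e-01,  9.80187259e-01, -7.71374417e-04]), 'wrist_force': array([0.03254458, 0.59195048, 0.18107629]), 'ft_torque': array([-0.01750682, -0.00659209,  0.00864894]), 'finger_gap': 0.0856114509681442}
```

View pics/scene0.png

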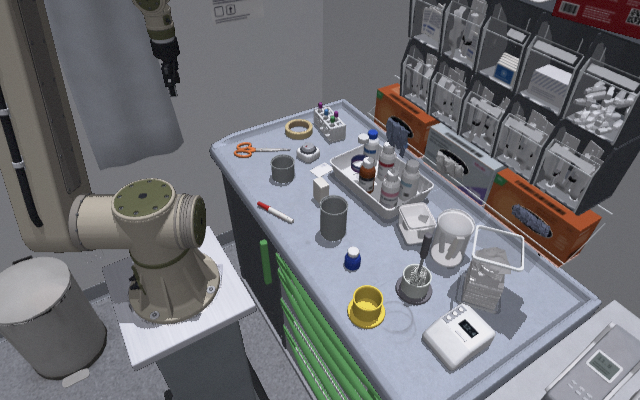

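View pics/top0.png

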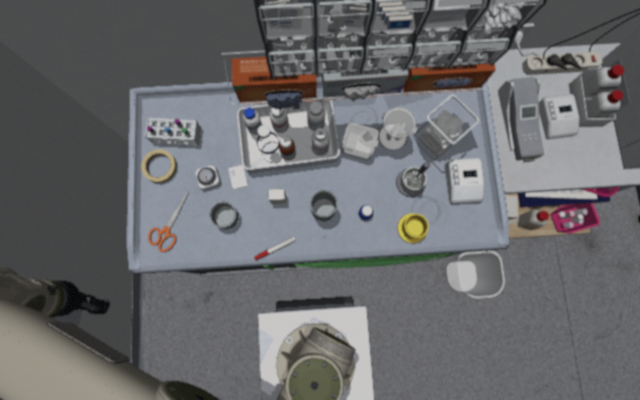

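Scene picture: the brush handle is at about (427,247), in the pale stand on a grey foot at (414,287). The yellow look-alike stand at (367,305) is to be left alone. The tall beaker is at (333,218) and the short one at (283,168). In the top picture these are stand (413,180), yellow (413,227), tall (323,206) and short (224,216). I'll confirm with enlarged crops.

```bash
python3 - <<'E'
import cv2,numpy as np
a=cv2.imread("pics/scene0.png");b=cv2.imread("pics/top0.png")
# scene x300-460 y185-335 ; 
A=cv2.resize(a[190:310,310:470],(800,600),interpolation=cv2.INTER_CUBIC)
cv2.imwrite("pics/cropA.png",A)
B=cv2.resize(b[140:250,290:450],(800,550),interpolation=cv2.INTER_CUBIC)
cv2.imwrite("pics/cropB.png",B)
E
```

```text
(no output)
```

View pics/cropA.png

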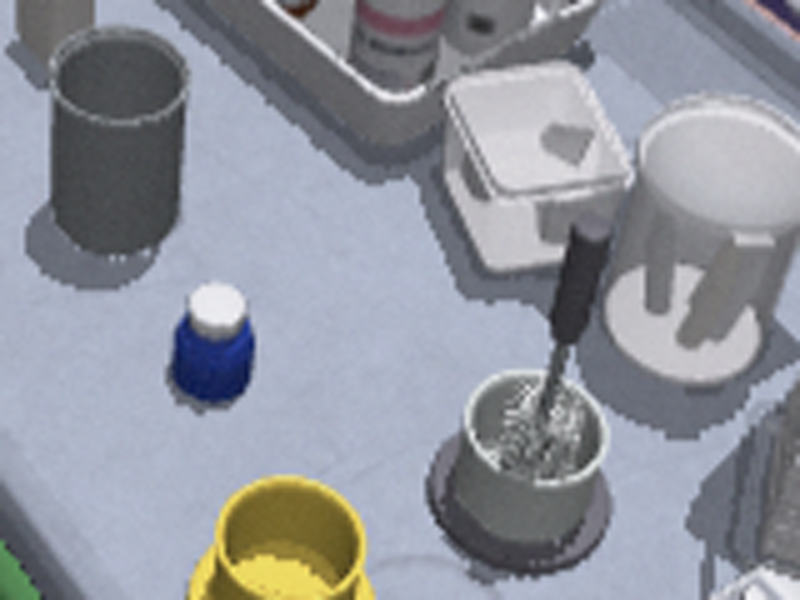

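View pics/cropB.png

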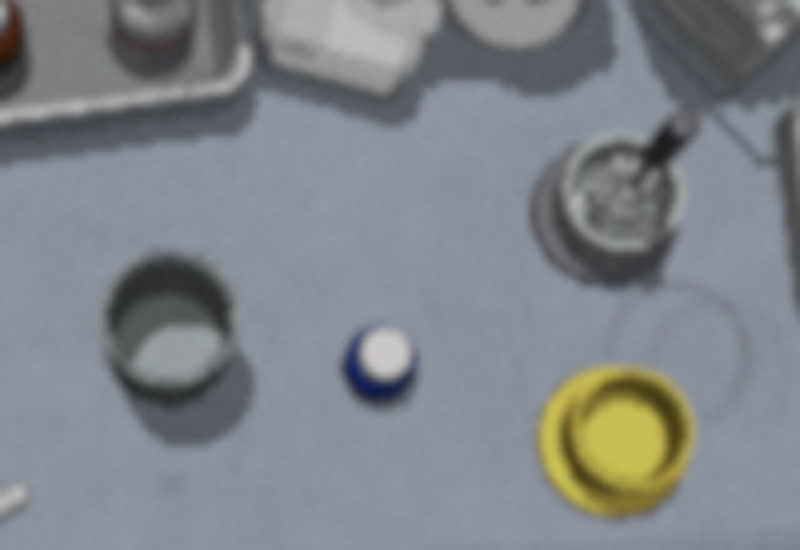

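Both crops confirm it. The dark handle stands in the pale cup on the grey foot: handle top at scene (428.0,236.4) and top (426.8,164.4). The taller steel beaker's rim is at scene (333.8,205.2). The yellow cup is empty.

```bash
cat >h.py <<'E'
import numpy as np,pickle
def hit(c,uv,z):
    o=-c["R"].T@c["t"]; d=c["R"].T@np.linalg.solve(c["K"],[uv[0],uv[1],1]); return o+d*(z-o[2])/d[2]
def proj(c,X):
    p=c["K"]@(c["R"]@np.asarray(X)+c["t"]); return p[:2]/p[2]
E
python3 - <<'E'
from h import *
d=pickle.load(open("c0.pkl","rb"))
A=lambda x,y:(310+x/5-.4,190+y/5-.4)
B=lambda x,y:(290+x/5-.4,140+y/5-.4)
for n,a,b,z in [("htop",(590,232),(684,122),.209),("hbot",(567,337),(645,172),.139),("standrim",(537,427),(622,192),.062),("foot",(519,500),(607,206),.008),("tallrim",(119,76),(170,322),.11),("yellowrim",(291,537),(626,430),.062),("bluecap",(217,305),(385,355),.06),("whitebox corner",(630,180),(395,90),.06),("jug rim",(735,175),(515,0),.12)]:
    print(n,hit(d["scene"],A(*a),z).round(4),hit(d["top"],B(*b),z).round(4))
E
```

```text
htop [ 0.5051 -0.3346  0.209 ] [ 0.5107 -0.3297  0.209 ]
hbot [ 0.505  -0.3368  0.139 ] [ 0.5021 -0.3232  0.139 ]
standrim [ 0.5079 -0.3307  0.062 ] [ 0.5098 -0.3271  0.062 ]
foot [ 0.5043 -0.3339  0.008 ] [ 0.5143 -0.3295  0.008 ]
tallrim [ 0.4396 -0.0562  0.11  ] [ 0.44   -0.0528  0.11  ]
yellowrim [ 0.3673 -0.3189  0.062 ] [ 0.3679 -0.3138  0.062 ]
bluecap [ 0.4194 -0.1833  0.06  ] [ 0.4215 -0.1782  0.06  ]
whitebox corner [ 0.6642 -0.2283  0.06  ] [ 0.582  -0.1984  0.06  ]
jug rim [ 0.6637 -0.2908  0.12  ] [ 0.6138 -0.2643  0.12  ]
```

```bash
cat >>h.py <<'E'
from scipy.spatial.transform import Rotation as Ro
def go(*pts):
    from workcell import get_state
    s=get_state(); q=s["orientation"]; R=Ro.from_quat(q[[1,2,3,0]]).as_matrix()
    print("t",round(float(s["clock"]),2),"tcp",s["tcp_pos"].round(4),"xy axes",R[:2,:2].T.round(3).tolist(),"zax",R[:,2].round(3),"F",s["wrist_force"].round(2),"gap",round(float(s["finger_gap"]),4),"j",s["joint_pos"].round(2))
    for p in pts: print(p,(R.T@(np.array(p)-s["tcp_pos"])/.04).round(2), "rows>=",round(float(np.linalg.norm(np.array(p)-s["tcp_pos"])/.0417),1))
E
python3 -c "
from h import *
go((.36,.33,.27),(.44,.14,.28))"
```

```text
t 0.1 tcp [0.2231 0.5295 0.2305] xy axes [[-0.922, 0.388], [0.388, 0.922]] zax [-0.001 -0.001 -1.   ] F [0.03 0.59 0.18] gap 0.0856 j [ 1.03  0.31  0.05  1.3  -0.    1.43]
(0.36, 0.33, 0.27) [-5.09 -3.27 -0.98] rows>= 5.9
(0.44, 0.14, 0.28) [-8.78 -6.87 -1.23] rows>= 10.8
```

```bash
python3 -m crank '{"travel": [[-0.9,-0.6,-0.2],[-1.8,-1.2,-0.4],[-2.7,-1.8,-0.6],[-3.6,-2.4,-0.8],[-4.5,-3.0,-1.0]], "turn":[0,0,0,0,0]}' 0
python3 -c "
from h import *
go((.44,.14,.28),(.50,-.06,.28))"
```

```text
clock: 0.52
tcp_pos: [0.3365, 0.3573, 0.2691]
orientation: [-0.0, 0.198, 0.98, -0.0]
wrist_force: [0.6, -0.4, 0.8]
finger_gap: 0.0256
t 0.52 tcp [0.3365 0.3573 0.2691] xy axes [[-0.922, 0.387], [0.387, 0.922]] zax [-0. -0. -1.] F [ 0.65 -0.39  0.84] gap 0.0256 j [ 0.65  0.14 -0.08  1.35 -0.    1.05]
(0.44, 0.14, 0.28) [-4.49 -4.01 -0.27] rows>= 5.8
(0.5, -0.06, 0.28) [-7.81 -8.03 -0.27] rows>= 10.8
```

```bash
python3 -m crank '{"travel": [[-0.7,-0.7,0],[-1.4,-1.4,-0.1],[-2.1,-2.1,-0.2],[-2.8,-2.8,-0.2],[-3.5,-3.5,-0.2]], "turn":[0,0,0,0,0]}' 70 && python3 -m crank '{"travel": [[-0.4,-0.9,0],[-0.8,-1.8,0],[-1.2,-2.7,0],[-1.6,-3.6,0],[-2.0,-4.5,0]], "turn":[0,0,0,0,0]}'
python3 -c "
from h import *
go((.49,-.19,.28),(.506,-.331,.27))"
```

```text
clock: 0.93
tcp_pos: [0.4111, 0.1738, 0.2773]
orientation: [0.0, 0.198, 0.98, 0.0]
wrist_force: [1.2, 0.2, -0.7]
finger_gap: 0.0697
clock: 1.35
tcp_pos: [0.4141, -0.0231, 0.277]
orientation: [-0.0, 0.198, 0.98, 0.0]
wrist_force: [1.5, 1.3, -0.2]
finger_gap: 0.0702
t 1.35 tcp [ 0.4141 -0.0231  0.277 ] xy axes [[-0.922, 0.388], [0.388, 0.922]] zax [-0.  0. -1.] F [ 1.53  1.27 -0.21] gap 0.0702 j [-0.25 -0.01 -0.23  1.35  0.    0.15]
(0.49, -0.19, 0.28) [-3.37 -3.11 -0.08] rows>= 4.4
(0.506, -0.331, 0.27) [-5.11 -6.2   0.17] rows>= 7.7
```

```bash
python3 -m crank '{"travel": [[-0.6,-0.8,0],[-1.2,-1.6,0],[-1.8,-2.4,0],[-2.4,-3.2,0],[-3.1,-3.9,0]], "turn":[0,0,0,0,0]}' && python3 -m crank '{"travel": [[0,0,0],[0,0,0]], "turn":[0,0]}' 
python3 - <<'E'
from h import *
from workcell import *
import cv2
go((.506,-.331,.27))
c=read_camera("wrist");pickle.dump(c,open("w1.pkl","wb"));cv2.imwrite("pics/w1.png",c["image"][:,:,::-1])
t=read_camera("top");pickle.dump(t,open("t1.pkl","wb"))
print(proj(c,(.506,-.331,.209)),proj(c,(.509,-.329,.062)),(-c["R"].T@c["t"]).round(3))
E
```

```text
clock: 1.77
tcp_pos: [0.4677, -0.2153, 0.277]
orientation: [-0.0, 0.199, 0.98, 0.0]
wrist_force: [0.9, 0.8, 0.9]
finger_gap: 0.0703
clock: 1.93
tcp_pos: [0.4684, -0.215, 0.2758]
orientation: [-0.001, 0.2, 0.98, 0.001]
wrist_force: [0.7, -0.3, 1.3]
finger_gap: 0.07
t 1.93 tcp [ 0.4684 -0.215   0.2758] xy axes [[-0.92, 0.391], [0.391, 0.92]] zax [-0.002  0.001 -1.   ] F [ 0.71 -0.32  1.29] gap 0.07 j [-0.59  0.19 -0.01  1.38  0.   -0.18]
(0.506, -0.331, 0.27) [-2.   -2.3   0.14] rows>= 2.9
[190.95555015 313.59296571] [239.29930376 232.78409074] [ 0.395 -0.183  0.418]
```

View pics/w1.png

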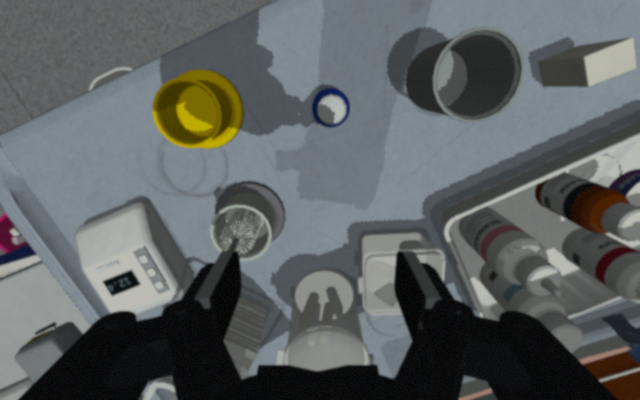

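```bash
python3 - <<'E'
from h import *
c=pickle.load(open("w1.pkl","rb"))
print(hit(c,(477.5,73.5),.11),hit(c,(241,231.5),.062),proj(c,(.44,-.055,.11)))
go((.507,-.331,.27))
E
python3 -m crank '{"travel": [[-0.6,-0.7,0],[-1.3,-1.5,0],[-2.0,-2.3,0],[-2.0,-2.3,0],[-2.0,-2.3,0]], "turn":[0,0,0,0,0]}'
python3 - <<'E'
from h import *
from workcell import *
import cv2
go((.507,-.331,.155))
c=read_camera("wrist");pickle.dump(c,open("w2.pkl","wb"))
print(proj(c,(.507,-.331,.209)),proj(c,(.507,-.331,.139)))
t=read_camera("scene");pickle.dump(t,open("s2.pkl","wb"))
a=cv2.resize(c["image"][150:400,200:440],(576,600))
b=cv2.resize(t["image"][180:310,360:410+60],(220,260))
cv2.imwrite("pics/w2.png",np.hstack([a,np.vstack([b,np.zeros((340,220,3),np.uint8)])])[:,:,::-1])
E
```

```text
[ 0.44028358 -0.05274522  0.11      ] [ 0.50832592 -0.32646621  0.062     ] [474.85230848  74.2651271 ]
t 2.03 tcp [ 0.4678 -0.2127  0.2766] xy axes [[-0.921, 0.389], [0.389, 0.921]] zax [-0.001  0.001 -1.   ] F [ 0.03  1.17 -0.27] gap 0.07 j [-0.58  0.19 -0.01  1.38  0.   -0.18]
(0.507, -0.331, 0.27) [-2.05 -2.34  0.16] rows>= 3.0
clock: 2.45
tcp_pos: [0.5066, -0.3293, 0.276]
orientation: [-0.001, 0.198, 0.98, 0.001]
wrist_force: [0.2, 0.2, -0.7]
finger_gap: 0.07
t 2.45 tcp [ 0.5066 -0.3293  0.276 ] xy axes [[-0.921, 0.389], [0.389, 0.921]] zax [-0.001  0.001 -1.   ] F [ 0.15  0.18 -0.68] gap 0.07 j [-0.71  0.37  0.23  1.44  0.   -0.31]
(0.507, -0.331, 0.155) [-0.03 -0.04  3.02] rows>= 2.9
[313.99157868 213.08883512] [314.76226111 183.71064245]
```

View pics/w2.png

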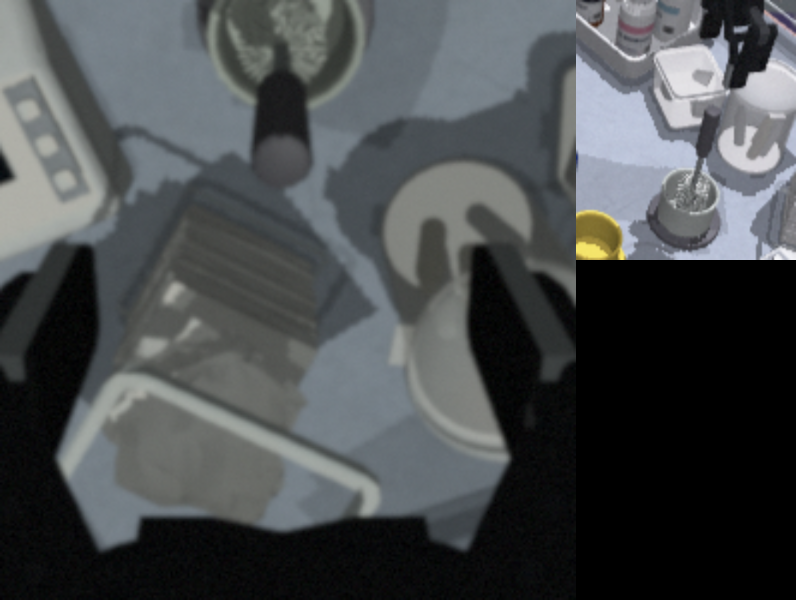

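The handle-top disc is at wrist (317,217), against a predicted (314,213), so I'm about 2 mm off. The jaws straddle it. I'll triangulate the basket rim for clearance.

```bash
python3 - <<'E'
from h import *
c=pickle.load(open("w2.pkl","rb"));d=pickle.load(open("c0.pkl","rb"));s=d["scene"];t=d["top"]
print(hit(c,(317.1,216.7),.209),hit(c,(317.5,182),.139))
for z in(.08,.12,.16,.2):
    a=hit(c,(354,352),z);b=hit(c,(252,306),z);print(z,a[:2].round(3),proj(t,a).round(),proj(s,a).round(),b[:2].round(3),proj(t,b).round(),proj(s,b).round())
E
```

```text
[ 0.5101715  -0.33009911  0.209     ] [ 0.50650487 -0.32823536  0.139     ]
0.08 [ 0.742 -0.378] [424. 102.] [500. 245.] [ 0.632 -0.465] [457. 134.] [496. 287.]
0.12 [ 0.705 -0.368] [425. 108.] [491. 238.] [ 0.609 -0.445] [455. 137.] [488. 275.]
0.16 [ 0.669 -0.359] [426. 114.] [482. 230.] [ 0.585 -0.425] [453. 141.] [478. 263.]
0.2 [ 0.632 -0.349] [428. 122.] [472. 221.] [ 0.562 -0.405] [451. 145.] [468. 249.]
```

```bash
python3 -m crank '{"travel": [[-0.04,0,0.7],[-0.04,0,1.5],[-0.04,0,2.3],[-0.04,0,3.0],[-0.04,0,3.0]], "turn":[0,0,0,0,0]}' && python3 -m crank '{"travel": [[0,0,0],[0,0,0],[0,0,0],[0,0,0],[0,0,0]], "turn":[0,0,0,0,0]}' 0 50 && python3 -m crank '{"travel": [[0,0,0],[0,0,-0.1],[0,0,-0.25],[0,0,-0.5],[0,0,-0.5]], "turn":[0,0,0,0,0]}'
```

```text
clock: 2.97
tcp_pos: [0.5047, -0.3248, 0.1522]
orientation: [-0.004, 0.197, 0.98, 0.003]
wrist_force: [-0.2, 0.8, -0.2]
finger_gap: 0.0703
clock: 3.38
tcp_pos: [0.5091, -0.3306, 0.1597]
orientation: [0.002, 0.198, 0.98, -0.001]
wrist_force: [-0.8, 1.1, 6.9]
finger_gap: 0.0167
clock: 3.8
tcp_pos: [0.5087, -0.3304, 0.1796]
orientation: [0.001, 0.198, 0.98, -0.001]
wrist_force: [0.5, -0.1, -0.9]
finger_gap: 0.0169
```

```bash
python3 -m crank '{"travel": [[0,0,-0.5],[0,0,-1.1],[0,0,-1.8],[0,0,-2.4],[0,0,-2.7]], "turn":[0,0,0,0,0]}' && python3 -m crank '{"travel": [[0,0,0],[0,0,0]], "turn":[0,0]}'
python3 - <<'E'
from h import *
from workcell import *
import cv2
go((.44,-.054,.285))
t=read_camera("scene");pickle.dump(t,open("s3.pkl","wb"));p=read_camera("top");pickle.dump(p,open("t3.pkl","wb"))
a=cv2.resize(t["image"][140:300,370:480],(412,600),interpolation=cv2.INTER_CUBIC)
b=cv2.resize(p["image"][130:230,390:460],(385,550),interpolation=cv2.INTER_CUBIC)
cv2.imwrite("pics/s3.png",np.hstack([a,np.vstack([b,np.zeros((50,385,3),np.uint8)])])[:,:,::-1])
x=get_state()["tcp_pos"]
for z in (.019,-.072,-.076,-.141):print(z,((proj(t,x+[0,0,z])-(370,140))*3.75).round())
E
```

```text
clock: 4.22
tcp_pos: [0.5086, -0.3304, 0.2889]
orientation: [0.002, 0.198, 0.98, -0.001]
wrist_force: [1.8, -0.0, -0.4]
finger_gap: 0.0172
clock: 4.38
tcp_pos: [0.5082, -0.33, 0.2856]
orientation: [0.001, 0.198, 0.98, -0.0]
wrist_force: [-0.0, -0.2, -1.6]
finger_gap: 0.0165
t 4.38 tcp [ 0.5082 -0.33    0.2856] xy axes [[-0.922, 0.388], [0.388, 0.922]] zax [ 0.001 -0.001 -1.   ] F [-0.03 -0.18 -1.57] gap 0.0165 j [-0.71  0.37  0.26  1.46  0.   -0.31]
(0.44, -0.054, 0.285) [4.25 5.7  0.01] rows>= 6.8
0.019 [242. 238.]
-0.072 [214. 350.]
-0.076 [213. 354.]
-0.141 [195. 425.]
```

View pics/s3.png

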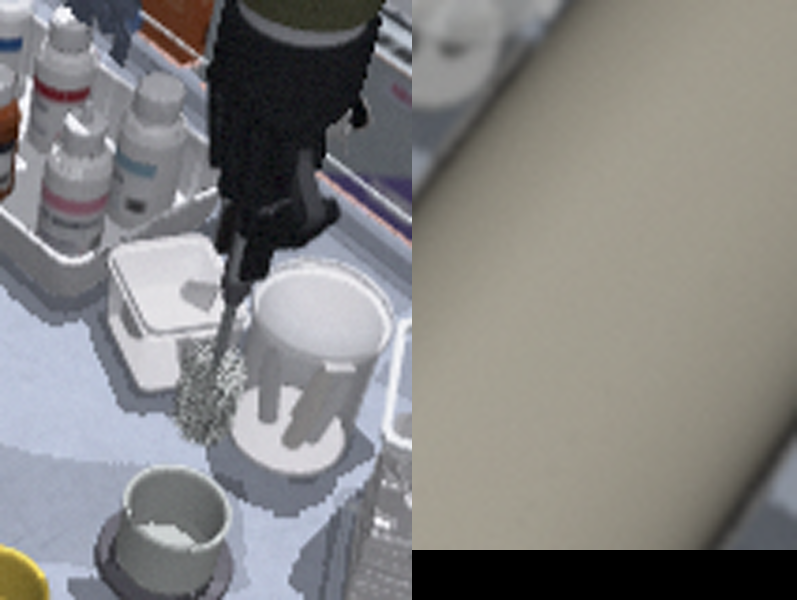

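The brush is gripped and clear of the stand. Its tip is at crop (203,430) against a predicted (195,425), so it tilts slightly, about 3 mm at the tip.

```bash
python3 - <<'E'
from h import *
t=pickle.load(open("s3.pkl","rb"))
for p in((203,430),(203,426)):print(hit(t,(370+p[0]/3.75,140+p[1]/3.75),.1436))
E
python3 -m crank '{"travel": [[0.3,0.4,0],[0.8,1.1,0],[1.4,1.8,0],[2.0,2.6,0],[2.5,3.3,0]], "turn":[0,0,0,0,0]}'
python3 -c "
from h import *
go((.44,-.054,.285),(.438,-.052,.285))"
```

```text
[ 0.50870202 -0.33540504  0.1436    ]
[ 0.51086043 -0.3329799   0.1436    ]
clock: 4.9
tcp_pos: [0.4651, -0.167, 0.2833]
orientation: [-0.002, 0.198, 0.98, 0.001]
wrist_force: [1.4, 1.3, -0.6]
finger_gap: 0.0171
t 4.9 tcp [ 0.4651 -0.167   0.2833] xy axes [[-0.921, 0.389], [0.389, 0.921]] zax [-0.003  0.002 -1.   ] F [ 1.38  1.25 -0.61] gap 0.0171 j [-0.51  0.15 -0.04  1.39  0.   -0.11]
(0.44, -0.054, 0.285) [ 1.68  2.36 -0.04] rows>= 2.8
(0.438, -0.052, 0.285) [ 1.74  2.38 -0.04] rows>= 2.8
```

```bash
python3 -m crank '{"travel": [[0.5,0.7,0],[1.0,1.4,0],[1.5,2.1,0],[1.72,2.37,0],[1.72,2.37,0]], "turn":[0,0,0,0,0]}' && python3 -m crank '{"travel": [[0,0,0],[0,0,0],[0,0,0]], "turn":[0,0,0]}'
python3 - <<'E'
from h import *
from workcell import *
import cv2
go((.44,-.0535,.16),(.44,-.0535,.147))
t=read_camera("scene");pickle.dump(t,open("s4.pkl","wb"));p=read_camera("wrist");pickle.dump(p,open("w4.pkl","wb"))
a=cv2.resize(t["image"][120:250,290:380],(415,600),interpolation=cv2.INTER_CUBIC)
b=cv2.resize(p["image"][100:350,240:400],(384,600),interpolation=cv2.INTER_CUBIC)
cv2.imwrite("pics/s4.png",np.hstack([a,b])[:,:,::-1])
E
```

```text
clock: 5.32
tcp_pos: [0.4384, -0.0521, 0.2841]
orientation: [-0.001, 0.196, 0.981, 0.001]
wrist_force: [-0.3, -0.1, -0.7]
finger_gap: 0.0168
clock: 5.57
tcp_pos: [0.4406, -0.0561, 0.2845]
orientation: [-0.0, 0.199, 0.98, -0.0]
wrist_force: [0.4, 0.1, -0.7]
finger_gap: 0.0172
t 5.57 tcp [ 0.4406 -0.0561  0.2845] xy axes [[-0.921, 0.39], [0.39, 0.921]] zax [-0.001  0.    -1.   ] F [ 0.39  0.07 -0.74] gap 0.0172 j [-0.31  0.05 -0.15  1.37 -0.    0.09]
(0.44, -0.0535, 0.16) [0.04 0.05 3.11] rows>= 3.0
(0.44, -0.0535, 0.147) [0.04 0.05 3.44] rows>= 3.3
```

View pics/s4.png

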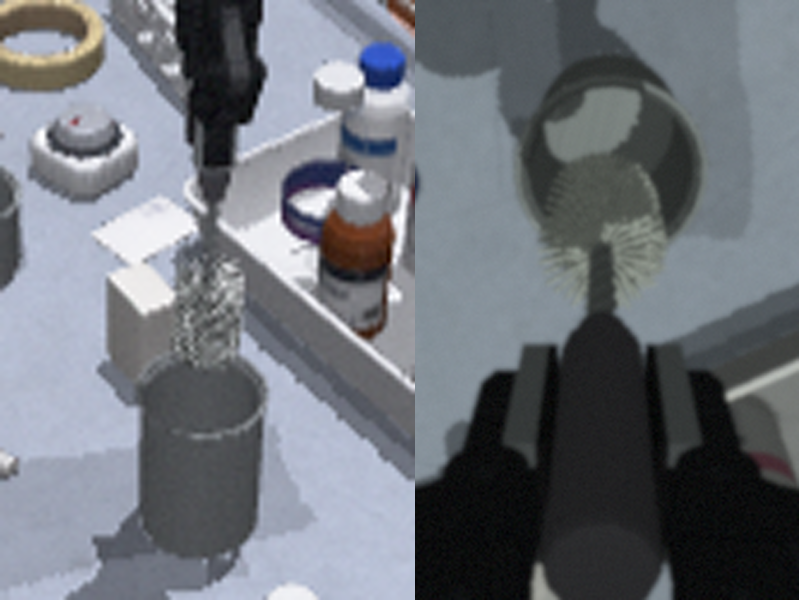

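```bash
python3 -m crank '{"travel": [[0.04,0.06,0.5],[0.04,0.06,1.2],[0.04,0.06,1.9],[0.04,0.06,2.6],[0.04,0.06,2.9]], "turn":[0,0,0,0,0]}' && python3 -m crank '{"travel": [[0,0,0],[0,0,0],[0,0,0.05],[0,0,0.1],[0,0,0.1]], "turn":[0,0,0,0,0]}' && python3 -m crank '{"travel": [[0,0,0.05],[0,0,0.1],[0,0,0.1],[0,0,0.1]], "turn":[0,0,0,0]}'
```

```text
clock: 6.08
tcp_pos: [0.438, -0.0525, 0.1656]
orientation: [-0.002, 0.199, 0.98, 0.0]
wrist_force: [-0.1, 1.0, -1.6]
finger_gap: 0.017
clock: 6.5
tcp_pos: [0.4406, -0.0527, 0.1659]
orientation: [0.001, 0.198, 0.98, -0.0]
wrist_force: [-0.3, 0.5, -0.7]
finger_gap: 0.0166
clock: 6.83
tcp_pos: [0.4398, -0.0522, 0.1612]
orientation: [-0.0, 0.198, 0.98, 0.0]
wrist_force: [-0.1, -0.1, -0.7]
finger_gap: 0.0167
```

```bash
python3 -m crank '{"travel": [[0,0,0.05],[0,0,0.1],[0,0,0.15],[0,0,0.15]], "turn":[0,0,0,0]}'; python3 -m crank '{"travel": [[0,0,0.04],[0,0,0.06],[0,0,0.06]], "turn":[0,0,0]}'; python3 -m crank '{"travel": [[0,0,0.04],[0,0,0.06],[0,0,0.06]], "turn":[0,0,0]}'
```

```text
clock: 7.17
tcp_pos: [0.4395, -0.0522, 0.1546]
orientation: [-0.0, 0.198, 0.98, 0.0]
wrist_force: [0.1, -0.7, -1.4]
finger_gap: 0.0164
clock: 7.42
tcp_pos: [0.4397, -0.0522, 0.1525]
orientation: [-0.0, 0.198, 0.98, 0.0]
wrist_force: [0.6, 0.5, 0.4]
finger_gap: 0.0168
clock: 7.67
tcp_pos: [0.4401, -0.0524, 0.1507]
orientation: [0.0, 0.198, 0.98, 0.0]
wrist_force: [-0.6, 0.6, 1.8]
finger_gap: 0.0172
```

```bash
python3 -m crank '{"travel": [[0,0,0.04],[0,0,0.06],[0,0,0.06]], "turn":[0,0,0]}'; python3 -c "
from h import *
go()"
```

```text
clock: 7.92
tcp_pos: [0.4413, -0.0527, 0.1507]
orientation: [0.002, 0.198, 0.98, -0.0]
wrist_force: [-3.6, 0.3, 19.3]
finger_gap: 0.0165
t 7.92 tcp [ 0.4413 -0.0527  0.1507] xy axes [[-0.922, 0.388], [0.388, 0.922]] zax [ 0.004 -0.001 -1.   ] F [-3.59  0.27 19.29] gap 0.0165 j [-0.3   0.1  -0.42  1.04 -0.    0.1 ]
```

Floor contact is confirmed: 19 N at TCP 0.1507, which puts the tip 0.1457 below the TCP. Next I draw up until the tip is about 8 mm under the rim, then push down again.

```bash
python3 -m crank '{"travel": [[0,0,-0.4],[0,0,-1.0],[0,0,-1.6],[0,0,-2.2],[0,0,-2.5]], "turn":[0,0,0,0,0]}'; python3 -m crank '{"travel": [[0,0,0],[0,0,0],[0,0,0]], "turn":[0,0,0]}'
```

```text
clock: 8.33
tcp_pos: [0.4408, -0.0526, 0.2506]
orientation: [0.002, 0.198, 0.98, -0.0]
wrist_force: [0.8, -0.0, -1.1]
finger_gap: 0.0165
clock: 8.58
tcp_pos: [0.4393, -0.0521, 0.2468]
orientation: [-0.001, 0.198, 0.98, 0.0]
wrist_force: [0.1, -0.2, -0.9]
finger_gap: 0.0164
```

```bash
python3 -m crank '{"travel": [[0,0,0.5],[0,0,1.1],[0,0,1.7],[0,0,2.1],[0,0,2.3]], "turn":[0,0,0,0,0]}'; python3 -m crank '{"travel": [[0,0,0],[0,0,0],[0,0,0.05],[0,0,0.1],[0,0,0.1]], "turn":[0,0,0,0,0]}';python3 -m crank '{"travel": [[0,0,0.04],[0,0,0.06],[0,0,0.06]], "turn":[0,0,0]}'
```

```text
clock: 9.0
tcp_pos: [0.4372, -0.0515, 0.1522]
orientation: [-0.003, 0.198, 0.98, 0.0]
wrist_force: [-0.4, 0.5, -1.1]
finger_gap: 0.0168
clock: 9.42
tcp_pos: [0.4403, -0.0524, 0.1524]
orientation: [0.001, 0.198, 0.98, -0.0]
wrist_force: [0.3, 0.5, 0.2]
finger_gap: 0.0168
clock: 9.67
tcp_pos: [0.4407, -0.0526, 0.1507]
orientation: [0.001, 0.198, 0.98, -0.0]
wrist_force: [-1.0, -0.4, 5.7]
finger_gap: 0.0164
```

Contact with the bottom again, at the same height (0.1507, 5.7 N). I'll push slightly, then withdraw.

```bash
python3 -m crank '{"travel": [[0,0,0.02],[0,0,0.03],[0,0,0.03]], "turn":[0,0,0]}'; python3 -m crank '{"travel": [[0,0,-0.5],[0,0,-1.2],[0,0,-1.9],[0,0,-2.7],[0,0,-3.4]], "turn":[0,0,0,0,0]}'; python3 -m crank '{"travel": [[0,0,0],[0,0,0],[0,0,0]], "turn":[0,0,0]}'
python3 - <<'E'
from h import *
from workcell import *
go((.505,-.31,.285),(.5085,-.3285,.285))
t=read_camera("scene");pickle.dump(t,open("s5.pkl","wb"))
a=pickle.load(open("c0.pkl","rb"))["scene"]["image"][225:245,300:360].astype(int);print(abs(a-t["image"][225:245,300:360]).mean())
E
```

```text
clock: 9.92
tcp_pos: [0.4412, -0.0527, 0.1507]
orientation: [0.002, 0.198, 0.98, -0.0]
wrist_force: [-3.1, 0.1, 13.0]
finger_gap: 0.0166
clock: 10.33
tcp_pos: [0.4398, -0.0523, 0.2864]
orientation: [0.001, 0.198, 0.98, -0.0]
wrist_force: [0.9, 0.3, -0.5]
finger_gap: 0.0169
clock: 10.58
tcp_pos: [0.4397, -0.0523, 0.2838]
orientation: [-0.0, 0.198, 0.98, 0.0]
wrist_force: [-0.2, 0.7, -1.2]
finger_gap: 0.0172
t 10.58 tcp [ 0.4397 -0.0523  0.2838] xy axes [[-0.922, 0.388], [0.388, 0.922]] zax [-0.  0. -1.] F [-0.19  0.68 -1.2 ] gap 0.0172 j [-0.3   0.04 -0.15  1.37  0.    0.1 ]
(0.505, -0.31, 0.285) [-4.01 -5.3  -0.03] rows>= 6.4
(0.5085, -0.3285, 0.285) [-4.27 -5.7  -0.03] rows>= 6.8
13.540277777777778
```

```bash
python3 -m crank '{"travel": [[-0.4,-0.5,0],[-1.0,-1.3,0],[-1.7,-2.2,0],[-2.4,-3.1,0],[-3.0,-4.0,0]], "turn":[0,0,0,0,0]}'; python3 -m crank '{"travel": [[-0.5,-0.7,0],[-1.0,-1.4,0],[-1.27,-1.7,0],[-1.27,-1.7,0],[-1.27,-1.7,0]], "turn":[0,0,0,0,0]}'; python3 -m crank '{"travel": [[0,0,0],[0,0,0],[0,0,0]], "turn":[0,0,0]}'
python3 - <<'E'
from h import *
from workcell import *
import cv2
go((.5085,-.3285,.172))
t=read_camera("scene");p=read_camera("wrist");pickle.dump((t,p),open("s6.pkl","wb"))
print(proj(p,(.5085,-.3285,.062)))
a=cv2.resize(t["image"][180:310,300:440],(432,400),interpolation=cv2.INTER_CUBIC)
b=cv2.resize(p["image"][100:350,240:400],(256,400),interpolation=cv2.INTER_CUBIC)
cv2.imwrite("pics/s6.png",np.hstack([a,b])[:,:,::-1])
E
```

```text
clock: 11.05
tcp_pos: [0.4862, -0.2383, 0.2825]
orientation: [-0.001, 0.198, 0.98, 0.001]
wrist_force: [1.5, 0.7, -0.4]
finger_gap: 0.0168
clock: 11.47
tcp_pos: [0.5061, -0.3198, 0.2818]
orientation: [-0.002, 0.199, 0.98, 0.001]
wrist_force: [-0.3, -0.1, -0.5]
finger_gap: 0.0165
clock: 11.72
tcp_pos: [0.5067, -0.3182, 0.2845]
orientation: [-0.0, 0.197, 0.98, 0.0]
wrist_force: [-1.4, 0.7, -1.3]
finger_gap: 0.0168
t 11.72 tcp [ 0.5067 -0.3182  0.2845] xy axes [[-0.922, 0.387], [0.387, 0.922]] zax [-0.  0. -1.] F [-1.43  0.68 -1.35] gap 0.0168 j [-0.69  0.35  0.23  1.45  0.   -0.3 ]
(0.5085, -0.3285, 0.172) [-0.14 -0.22  2.81] rows>= 2.7
[308.84255615 165.61466203]
```

View pics/s6.png

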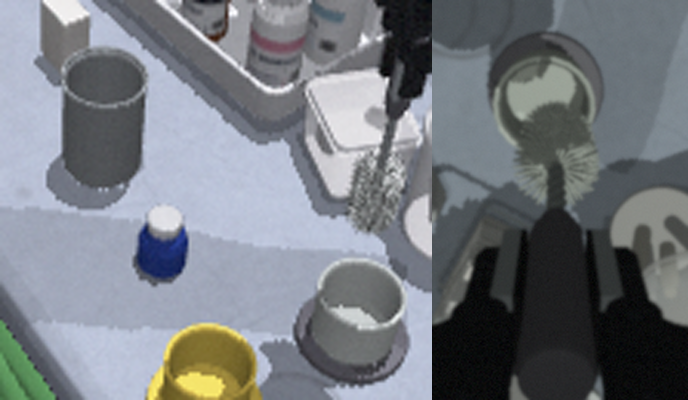

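The tall beaker is unchanged, with its rim still at scene (333.7,205). The brush hangs about 10 mm short of the stand centre, so I'll correct that and then lower.

```bash
python3 -m crank '{"travel": [[-0.1,-0.15,0],[-0.14,-0.24,0],[-0.14,-0.24,0],[-0.14,-0.24,0],[-0.14,-0.24,0]], "turn":[0,0,0,0,0]}'; python3 -m crank '{"travel": [[0,0,0.2],[0,0,0.5],[0,0,0.8],[0,0,1.0],[0,0,1.0]], "turn":[0,0,0,0,0]}'; python3 -c "
from h import *
go((.5085,-.3285,.172))"
```

```text
clock: 12.23
tcp_pos: [0.5082, -0.3306, 0.2842]
orientation: [-0.0, 0.198, 0.98, 0.0]
wrist_force: [0.8, -0.1, -1.4]
finger_gap: 0.017
clock: 12.65
tcp_pos: [0.5074, -0.3296, 0.2418]
orientation: [-0.002, 0.198, 0.98, 0.001]
wrist_force: [-0.4, -0.0, -2.0]
finger_gap: 0.0168
t 12.65 tcp [ 0.5074 -0.3296  0.2418] xy axes [[-0.922, 0.388], [0.388, 0.922]] zax [-0.003  0.003 -1.   ] F [-0.44 -0.04 -2.01] gap 0.0168 j [-0.71  0.37  0.16  1.36  0.   -0.31]
(0.5085, -0.3285, 0.172) [-0.02  0.03  1.75] rows>= 1.7
```

```bash
python3 -m crank '{"travel": [[0,0.03,0.4],[0,0.03,0.9],[0,0.03,1.4],[0,0.03,1.75],[0,0.03,1.75]], "turn":[0,0,0,0,0]}'; python3 -m crank '{"travel": [[0,0,0],[0,0,0.1],[0,0,0.2],[0,0,0.2],[0,0,0.2]], "turn":[0,0,0,0,0]}'; python3 -m crank '{"travel": [[0,0,0.03],[0,0,0.06],[0,0,0.06]], "turn":[0,0,0]}'
```

```text
clock: 13.07
tcp_pos: [0.5073, -0.3281, 0.1713]
orientation: [-0.002, 0.198, 0.98, 0.001]
wrist_force: [0.5, 1.1, -1.6]
finger_gap: 0.0166
clock: 13.48
tcp_pos: [0.5089, -0.3295, 0.1668]
orientation: [0.0, 0.198, 0.98, -0.0]
wrist_force: [0.5, 0.6, -1.7]
finger_gap: 0.0168
clock: 13.73
tcp_pos: [0.5087, -0.3293, 0.1639]
orientation: [0.0, 0.198, 0.98, 0.0]
wrist_force: [-0.3, 0.6, -1.1]
finger_gap: 0.0162
```

```bash
python3 -m crank '{"travel": [[0,0,0.05],[0,0,0.08],[0,0,0.08]], "turn":[0,0,0]}'; python3 -m crank '{"travel": [[0,0,0.02],[0,0,0.04],[0,0,0.04]], "turn":[0,0,0]}'
```

```text
clock: 13.98
tcp_pos: [0.5086, -0.3292, 0.1603]
orientation: [-0.0, 0.198, 0.98, 0.0]
wrist_force: [-0.4, 0.4, 0.3]
finger_gap: 0.0166
clock: 14.23
tcp_pos: [0.5089, -0.3295, 0.1598]
orientation: [0.0, 0.198, 0.98, -0.0]
wrist_force: [-0.9, -0.4, 3.4]
finger_gap: 0.0171
```

On the floor at TCP 0.1598, the same height as the original grip. I'll release gently.

```bash
python3 -m crank '{"travel": [[0,0,0],[0,0,0],[0,0,0],[0,0,0]], "turn":[0,0,0,0]}' 22 20; python3 -m crank '{"travel": [[0,0,0],[0,0,0],[0,0,0],[0,0,0]], "turn":[0,0,0,0]}' 60; python3 -m crank '{"travel": [[0,0,-0.2],[0,0,-0.7],[0,0,-1.4],[0,0,-2.1],[0,0,-2.9]], "turn":[0,0,0,0,0]}'
python3 -m crank '{"travel": [[0,0,-0.3],[0.3,0.5,-0.3],[0.9,1.2,-0.3],[1.6,2.0,-0.3],[2.2,2.7,-0.3]], "turn":[0,0,0,0,0]}'
python3 - <<'E'
from h import *
from workcell import *
import cv2
go()
t=read_camera("scene");p=read_camera("wrist");pickle.dump((t,p),open("s7.pkl","wb"))
a=cv2.resize(t["image"][140:310,240:470],(541,400),interpolation=cv2.INTER_CUBIC)
b=cv2.resize(p["image"][100:350,140:300],(256,400),interpolation=cv2.INTER_CUBIC)
cv2.imwrite("pics/s7.png",np.hstack([a,b])[:,:,::-1])
E
```

```text
clock: 14.57
tcp_pos: [0.5087, -0.3293, 0.159]
orientation: [-0.0, 0.198, 0.98, 0.0]
wrist_force: [0.1, -0.4, 0.4]
finger_gap: 0.022
clock: 14.9
tcp_pos: [0.5087, -0.3294, 0.1591]
orientation: [-0.0, 0.198, 0.98, 0.0]
wrist_force: [0.2, -0.1, 0.3]
finger_gap: 0.0602
clock: 15.32
tcp_pos: [0.5083, -0.329, 0.2762]
orientation: [-0.001, 0.198, 0.98, 0.0]
wrist_force: [0.7, -0.8, -0.6]
finger_gap: 0.0601
clock: 15.73
tcp_pos: [0.4688, -0.1943, 0.2877]
orientation: [0.0, 0.199, 0.98, 0.0]
wrist_force: [-0.2, 1.1, 0.6]
finger_gap: 0.0601
t 15.73 tcp [ 0.4688 -0.1943  0.2877] xy axes [[-0.921, 0.389], [0.389, 0.921]] zax [ 0.  0. -1.] F [-0.18  1.15  0.61] gap 0.0601 j [-0.55  0.17 -0.    1.4   0.   -0.15]
```

View pics/s7.png

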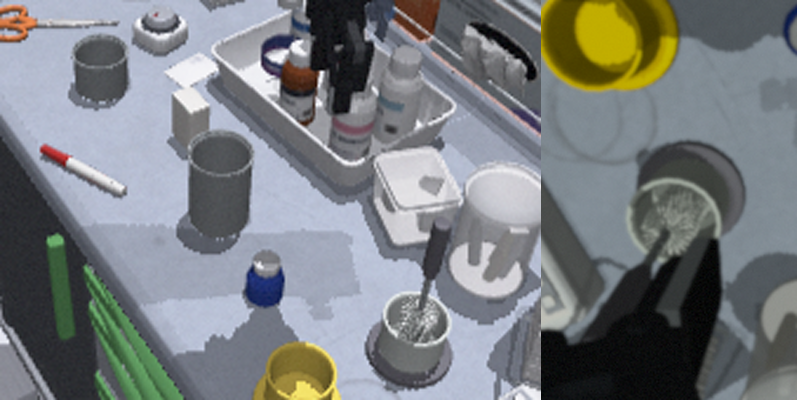

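The brush stands upright in the stand: handle top at crop (440,227), scene (427,236), its starting position. The tall beaker's rim at crop (220,153), scene (333.6,205), is unchanged, the short beaker is untouched, and the gripper is clear of everything.

```bash
python3 -m crank '{"travel": [[0,0,0],[0,0,0],[0,0,0]], "turn":[0,0,0]}'; python3 - <<'E'
from workcell import *
print(hand_in(), get_state()["clock"])
E
```

```text
clock: 16.08
tcp_pos: [0.4702, -0.1967, 0.2874]
orientation: [0.0, 0.198, 0.98, -0.0]
wrist_force: [-0.7, -0.6, -0.3]
finger_gap: 0.0602
the job is handed in; nothing more can be done
the job is handed in; nothing more can be done
```

The brush scrubbed the tall beaker as asked, is standing upright in its own stand again, and the job is handed in at about 16 s of the 64 s allowed. I pushed it to the bottom, drew it up until the tip was about 8 mm below the rim, then pushed it to the bottom once more.

**Floor contact:** both pushes stopped at the same TCP height, 0.1507 m. The force peaked at about 19 N on the first push and 13 N on the second.

**Return to the stand:** the brush touched the stand floor at TCP 0.1598 m; it was gripped at 0.1597 m.

**Last picture:** the brush is upright, the tall beaker's rim is within about a pixel of where it started, and the short beaker and yellow stand look undisturbed. The gripper was open and clear.

**Disagreements along the way:**
- Scene-camera positions differed by about 3–5 mm in y from the top and wrist cameras, so I weighted the latter two.
- A simple image-difference check of the beaker gave a mean of 13.5, so I judged its position from the rim in the pictures instead.
- My first move closed the gripper by mistake, in free air and without touching anything. I reopened it on the next move.

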